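Park the pot behind the spring stop of the pot rack

ROBOT

A 7-joint arm with a two-finger parallel gripper is mounted at the origin on a cart in front of the work surface, level with it; the furniture and walls round the work are solid. World frame = base frame: x ahead of the robot, y to its left, z up, the work surface at z = 0. Lengths are in m, angles in rad, forces in N, time in s.
With the tool pointing down it reaches from about 0.4 to 0.875 m from the base axis. Payload 4.4 kg.
Tool frame: the origin (TCP) lies at the very end of the fingers, on their centre line; the grasp point (between the pads) lies 19 mm behind it; z points along the fingers, y is the line along which they close (so a half turn about z gives the same grasp; the last joint's range is limited). The gripper opens to 85 mm and grips with 20 to 120 N. Pads are 22 mm wide; open, the fingers measure 114 mm over their backs; the gripper's body (76 mm by 85 mm) begins 54 mm behind the grasp point. The pads swing forward as they close: fully open they stand 13 mm farther back than shut.
Start: joints at [1.134, 0.628, 0.038, 1.517, -0.027, 0.996, -0.02], TCP at [0.236, -0.606, 0.231] pointing down, gripper open.
Joint ranges: [-3.06, 3.06], [-0.37, 2.12], [-1.25, 1.32], [0.18, 2.47], [-1.1, 4.24], [0.23, 1.98], [-2.94, 2.94]. Speed limits (rad/s): [2.57, 2.57, 3.14, 3.14, 3.14, 3.14, 3.14].

INTERFACE

Orientations are given as a unit quaternion [w, x, y, z].
In Python, from plant import robot gives the robot as it stands.
- The arm moves only by the shell command python3 -m pendant 'ROWS' [FORCE]. ROWS is JSON, one flat list of numbers, 5 for each row, row after row: the shift along the tool's x, y, z in cm, then the turn about the tool's z in degrees, then the opening, from 0 (shut) to 1 (fully open). A call has 1 to 20 rows; each row is the pose to reach, as a shift and turn from the pose commanded when the call began, along the tool's axes at that moment; what a row does not reach only later rows make up. A row lasts 1/8 s, in which the tool goes at most 62.5 mm and 10.7 degrees, less where a joint would pass 70% of its speed; a pose out of reach is approached as far as the arm can. A call with a gripper value outside its range is refused whole. The fingers move at their own pace and stop on an object; FORCE is the grip in N (left out, the last holds). Time passes only in rows, so rows that repeat a pose let the fingers close. It gives the time, the measured TCP pose, the force, the opening and the grip force at its end, in the units of the state.
- robot.get_obs(): the state, without advancing time (a new reading comes with each control period).
- robot.grab_frame(name): name is "scene" or "top" or "wrist"; returns a dict with "image" (420x560x3 uint8, red, green, blue), "range_z" (420x560 float32, m along the optical axis (not along the pixel's ray), 0 where there is no reading), "camera_matrix" (3x3 intrinsics, pixels), "dist_coeffs" ([k1, k2, p1, p2, k3] as OpenCV has them; the pictures are not rectified), "xyz" and "orientation" of the camera in the world. Camera axes: x right, y down, z forward; pixel columns grow to the right and rows downward; lengths in m; the calibration is good to about 2 mm. A picture is of the moment at which its call begins.
- robot.close_job(): hands the job in; it is judged then, once.
The state is a dict: "time_s": time; "joints": joint angles; "joint_vel": joint speeds; "effort": joint torques, N m; "tcp_pos": TCP position; "tool_rot": TCP orientation; "force": force on the tool from outside, world axes, zero at the start; "wrist_torque": the same for the moment, N m; "gripper_width": opening from 0.0 (shut) to 1.0 (fully open); "grip_force": force on a finger pad.
Only numpy, scipy, OpenCV 4.12 (cv2) and the standard library are available. Lean on these libraries where they do the work, as an engineer would, in place of code of your own. Each camera call takes 0.05 s, during which the arm holds its last target. There are 200 camera calls.

TASK

In the two-lane wooden pot rack, press down the spring stop of the lane in which the lidded pot stands and, while holding it down with your fingertips, push the pot along the lane past the stop, towards the rack's end wall. Then let go, so that the stop springs up behind the pot and keeps it parked. Only press and push: do not lift or tip the pot, and leave the open ramekin in the other lane and everything else where it stands.

Things in the scene. Friction and masses are not known exactly. Their poses are not given: they have to be found in the camera images.
- rack: low wooden rack, fixed, 236 x 162 mm. Origin: middle of its underside; x runs along the lanes from the open end (x = -0.115, near the robot) to the end wall (52 mm high, inner face x = 0.110), y left, z up; yaw varies. Two lanes 72 mm wide, centre lines y = +0.039 and -0.039, walls 6 mm thick, 36 mm high. Lane floor: two wooden runners, top z = 0.024, a groove 46 mm wide between them
- end_left (a point): point on the runners' level (z = 0.024) of the left lane's centre line at rack x = 0.0785: the pot's centre when it touches the end wall. The stop's teeth can rise behind the pot once its centre is beyond rack x = 0.058
- end_right (a point): point on the runners' level (z = 0.024) of the right lane's centre line at rack x = 0.0785: the pot's centre when it touches the end wall. The stop's teeth can rise behind the pot once its centre is beyond rack x = 0.058
- teeth_left (a point): middle between the two teeth of the left stop, at rack x = 0.030, level with their tops; moves with the stop. The teeth, one at each side of the lane, are 8 mm long (rack x 0.026 to 0.034) and 50 mm apart, so that closed fingertips pass between them. Up, they stand 6 mm above the runners and block the pot, whose centre cannot pass rack x = 0.007
- teeth_right (a point): middle between the two teeth of the right stop, at rack x = 0.030, level with their tops; moves with the stop. The teeth, one at each side of the lane, are 8 mm long (rack x 0.026 to 0.034) and 50 mm apart, so that closed fingertips pass between them. Up, they stand 6 mm above the runners and block the pot, whose centre cannot pass rack x = 0.007
- pot: the pot to move: cream-coloured round pot with a closed flat lid and dark red bands, 63 mm in diameter, 34 mm high, 0.12 kg, loose. Origin: centre of its underside. Stands upright in one of the lanes (either one), its centre at rack x between -0.050 and -0.012, before the stop
- ramekin: plain white (unpatterned) round ramekin, open at the top and empty, 64 mm in diameter, 36 mm high, loose; stands in the other lane, before its stop. Origin: centre of its underside. To be left alone
- stop_left (a joint): spring stop of the left lane (+y side of the rack), m: 0 = up, at rest; 0.009 = pressed down fully. It moves straight down wherever its pedal strip is pressed. The spring needs about 2 N to start, 5.6 N at the bottom, and lifts the stop when let go. Beyond 0.0065 its teeth are below the lane floor and the pot can pass
- stop_right (a joint): spring stop of the right lane (-y side of the rack), m: 0 = up, at rest; 0.009 = pressed down fully. It moves straight down wherever its pedal strip is pressed. The spring needs about 2 N to start, 5.6 N at the bottom, and lifts the stop when let go. Beyond 0.0065 its teeth are below the lane floor and the pot can pass
- pedal_left (a point): point on top of the left stop's pedal strip, on the lane's centre line at rack x = -0.100; moves with the stop. Aluminium strip 40 mm wide in the lane's groove, rack x -0.115 to 0.065, running under the pot; top at z = 0.0225, pressed 0.0135. Closed fingertips fit in the groove, press the strip behind the pot and can slide forward along it, still pressing, while their side pushes the pot
- pedal_right (a point): point on top of the right stop's pedal strip, on the lane's centre line at rack x = -0.100; moves with the stop. Aluminium strip 40 mm wide in the lane's groove, rack x -0.115 to 0.065, running under the pot; top at z = 0.0225, pressed 0.0135. Closed fingertips fit in the groove, press the strip behind the pot and can slide forward along it, still pressing, while their side pushes the pot
- garlic: garlic bulb, about 50 mm, loose on the worktop to the right of the rack; origin at its underside. To be left alone
- salt_shaker: white salt shaker with grey top, 44 mm wide, 90 mm high, loose to the right of the rack; origin at its underside. To be left alone
- tomato: tomato, about 73 mm wide, 69 mm high, loose to the left of the rack; origin at its underside. To be left alone
- dish_brush: blue dish brush, 269 mm long, lying to the right at the front; origin at its underside. To be left alone
There are look-alikes about, which are no part of the job. What is shaped like the pot but pink or turquoise is not meant.

How it is judged:
On the way:
1. the fingers hold the stop of the pot's lane down while the pot is above it (((value of joint stop_left above 0.005 m and contact force between the fingers and stop_left above 0.5 N and y of pot in the frame of rack above 0 m and x of pot in the frame of rack between 0.015 and 0.05 m) or (value of joint stop_right above 0.005 m and contact force between the fingers and stop_right above 0.5 N and y of pot in the frame of rack below 0 m and x of pot in the frame of rack between 0.015 and 0.05 m))), for 0.1 s.
At the end, for the whole second after the job is handed in: The pot stands upright (within 0.1 rad) and at rest on the floor of one of the rack's lanes, between the stop and the end wall (centre at rack x 0.050 to 0.082), and both stops have sprung up (joint values under 1.5 mm) (x of pot in the frame of rack between 0.05 and 0.082 m and (y of pot in the frame of rack between 0.027 and 0.051 m or y of pot in the frame of rack between -0.051 and -0.027 m) and z of pot in the frame of rack between 0.021 and 0.027 m and angle between pot's own z axis and vertical below 0.1 rad and linear speed of pot below 0.02 m/s and value of joint each of stop_left, stop_right below 0.0015 m); the robot touches nothing.
It fails at once if the pot is lifted (more than 8 mm above the lane floor) (z of pot in the frame of rack above 0.032 m).
It fails at once if the pot is tipped by more than 0.35 rad (angle between pot's own z axis and vertical above 0.35 rad).
It fails at once if the ramekin, garlic, salt shaker, tomato or dish brush is moved by more than 20 mm (distance of any of ramekin, garlic, salt_shaker, tomato, dish_brush from where it was at the start of the episode above 0.02 m).
It also fails if it takes over 38 s, if anything falls off the work surface, if the arm or the gripper's body presses on something with over 40 N, if the wrist force passes 120 N, or if a joint passes its speed limit or range.

## Working session

There is one attempt and no reset: what is moved stays moved. The work goes in short steps, Python scripts to look and compute and a shell command to move; the robot and the scene stay as the last step left them, time stands still between calls to the robot, and variables do not carry over. Pictures are saved under pics/ and viewed, at most 10 in all, crops included, and the job is handed in when it is done.

```bash
mkdir -p pics; ls; cat > h.py <<'E'
import numpy as np, cv2, pickle
from plant import robot
from scipy.spatial.transform import Rotation as R
def q(o): return R.from_quat([o[1],o[2],o[3],o[0]])
def grab(n,f=None):
    d=robot.grab_frame(n); pickle.dump(d,open(f'{n}.pkl','wb'))
    if f: cv2.imwrite(f'pics/{f}.png',cv2.cvtColor(d['image'],cv2.COLOR_RGB2BGR))
    return d
def load(n): return pickle.load(open(f'{n}.pkl','rb'))
def ray(d,uv):
    p=cv2.undistortPoints(np.array(uv,float).reshape(-1,1,2),np.array(d['camera_matrix']),np.array(d['dist_coeffs'])).reshape(-1,2)
    return np.c_[p,np.ones(len(p))]@q(d['orientation']).as_matrix().T
def plane(d,uv,z):
    r=ray(d,uv); c=np.array(d['xyz']); return c+r*((z-c[2])/r[:,2])[:,None]
def cloud(d):
    z=d['range_z']; v,u=np.mgrid[:z.shape[0],:z.shape[1]]
    return (np.array(d['xyz'])+ray(d,np.c_[u.ravel(),v.ravel()])*z.ravel()[:,None]).reshape(z.shape+(3,))
E
python3 - <<'E'
from h import *
for n in('top','scene'):
    d=grab(n,n+'0'); print(n,d['xyz'],d['orientation'],d['camera_matrix'][0])
print(robot.get_obs())
E
```

```text
pics
top [0.33619202 0.14418724 1.16848506] [ 0.06734756 -0.69625445  0.71188729 -0.06253427] [408.66794088   0.         280.10102568]
scene [-0.24581393  0.87155812  1.05177017] [ 0.16137657 -0.37124552  0.84023833 -0.36074079] [494.36366766   0.         280.94100631]
{'time_s': 0.1, 'joints': array([ 1.13419176,  0.62923066,  0.03844851,  1.51827141, -0.02699485,
        0.99632247, -0.01996316]), 'joint_vel': array([ 0.00033779, -0.00065172,  0.00065604, -0.00257322,  0.00024536,
        0.00061631, -0.0006712 ]), 'effort': array([ 2.30007128e-03, -5.64533329e+01,  1.23019550e+00, -1.93978661e+01,
        1.12286882e-02,  5.37197397e-03, -3.48065385e-05]), 'tcp_pos': array([ 0.23535677, -0.60528468,  0.23049493]), 'tool_rot': array([-8.40066929e-04,  9.82858445e-01,  1.84359820e-01, -1.69170585e-04]), 'force': array([-0.03757845, -0.53343805, -0.69950185]), 'wrist_torque': array([-0.02641632, -0.00896241,  0.01329209]), 'grip_force': 0.0, 'gripper_width': 0.9994792298051693}
```

View pics/top0.png

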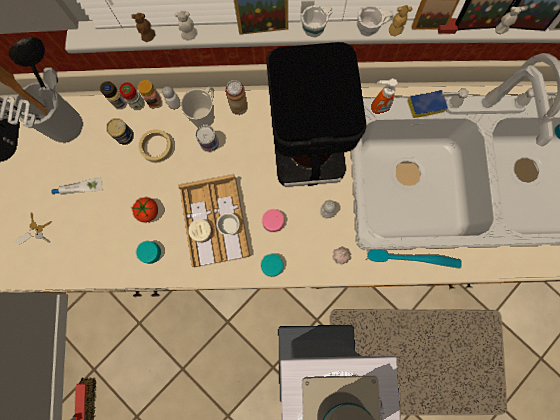

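View pics/scene0.png

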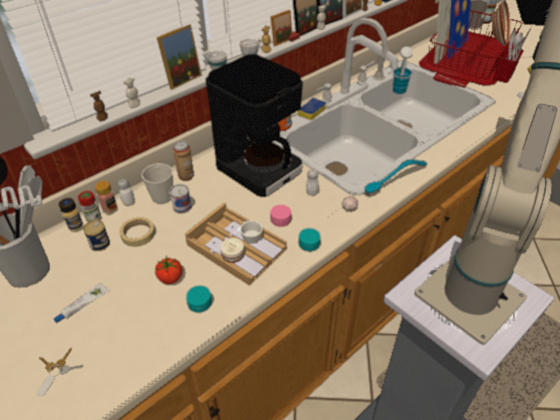

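The top view shows the cream pot with bands at (200,231), in the rack's left lane. The possible mix-ups are the white ramekin at (229,223), a pink pot at (273,220) and turquoise ones at (148,252) and (272,265). I'll check my choice in a crop and measure the rack and pot.

```bash
python3 - <<'E'
from h import *
d=load('top'); im=d['image']
cv2.imwrite('pics/crop0.png',cv2.cvtColor(cv2.resize(im[165:280,165:260],None,fx=5,fy=5,interpolation=cv2.INTER_CUBIC),cv2.COLOR_RGB2BGR))
P=cloud(d); s=np.s_[165:280,170:258]
p=P[s].reshape(-1,3); 
for lo,hi in((.03,.04),(.045,.06),(.05,.066)):
    m=(p[:,2]>lo)&(p[:,2]<hi); print(lo,m.sum(),p[m].min(0),p[m].max(0))
# wooden mask outline
hsv=cv2.cvtColor(im,cv2.COLOR_RGB2HSV); 
for uv in((190,240),(182,220),(170,200),(215,205),(200,255)): print(uv,hsv[uv[1],uv[0]],P[uv[1],uv[0]])
E
```

```text
0.03 790 [0.40833261 0.23856043 0.03000191] [0.6598993  0.43500883 0.03999797]
0.045 520 [0.47590299 0.26342217 0.04512727] [0.66540727 0.43737173 0.05996395]
0.05 727 [0.47705115 0.26274511 0.05001638] [0.66540727 0.43737173 0.06589807]
(190, 240) [ 17 145  65] [0.48171598 0.40445707 0.03125208]
(182, 220) [ 19  77 205] [0.54446261 0.43554214 0.00251099]
(170, 200) [ 19  77 209] [ 0.60573405  0.47340175 -0.00077659]
(215, 205) [ 16 146 194] [0.58121485 0.33510418 0.0284503 ]
(200, 255) [ 10  26 214] [0.43954904 0.37693888 0.02486612]
```

View pics/crop0.png

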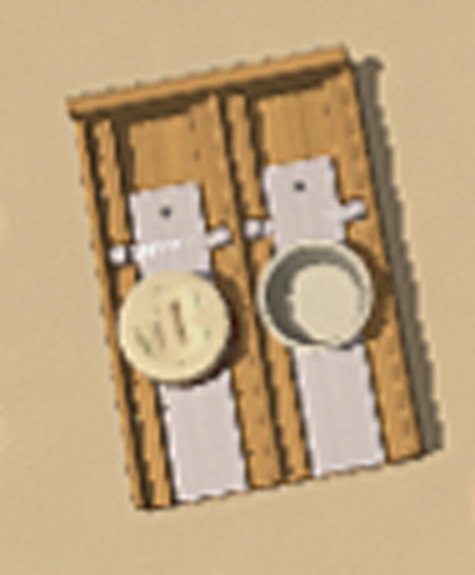

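The crop shows the lidded cream pot in the left lane at (200,231) full-frame, with its stop's teeth ahead of it. The open ramekin is in the right lane. I'll fit the rack from the corners of the pedal strips.

```bash
python3 - <<'E'
from h import *
d=load('top')
f=lambda L:np.array(L,float)/5+165-.4
c=f([(175,502),(247,488),(132,196),(198,182),(315,475),(384,462),(264,168),(331,155)])
w=plane(d,c,.0225)[:,:2]
r=np.array([(-.115,.059),(-.115,.019),(.065,.059),(.065,.019),(-.115,-.019),(-.115,-.059),(.065,-.019),(.065,-.059)])
a,b=w-w.mean(0),r-r.mean(0)
th=np.arctan2((b[:,0]*a[:,1]-b[:,1]*a[:,0]).sum(),(a*b).sum()); M=np.array([[np.cos(th),-np.sin(th)],[np.sin(th),np.cos(th)]])
t=w.mean(0)-M@r.mean(0); print('th',np.degrees(th),'t',t); print(((w-t)@M-r)*1e3)
pc=plane(d,f([(175,326),(315,296)]),.058)[:,:2]; print('pots rack',(pc-t)@M)
for x in(-.1,-.085,-.02):print(x,M@[x,.039]+t)
o=robot.get_obs();T=q(o['tool_rot']).as_matrix();print(T)
g=np.r_[M@[-.095,.039]+t,.12]; print('shift cm',T.T@(g-o['tcp_pos'])*100)
X=T[:,0];print('tool x az',np.degrees(np.arctan2(X[1],X[0])))
E
```

```text
th 9.517389729693056 t [0.53486991 0.33778045]
[[ 0.27238035  1.2171499 ]
 [ 0.50222082  0.16626589]
 [-1.72427886 -0.91966372]
 [-0.78455548  0.2957505 ]
 [ 0.58534271 -0.58230355]
 [ 0.55294542  0.10631262]
 [ 0.16489868 -0.49825603]
 [ 0.43104636  0.2147444 ]]
pots rack [[-0.02275736  0.03873992]
 [-0.02073971 -0.04003611]]
-0.1 [0.42979783 0.35970894]
-0.085 [0.44459136 0.36218914]
-0.02 [0.50869667 0.3729367 ]
[[ 9.32022856e-01  3.62398927e-01 -6.42290652e-04]
 [ 3.62399496e-01 -9.32021502e-01  1.58895723e-03]
 [-2.27923012e-05 -1.71371027e-03 -9.99998531e-01]]
shift cm [ 53.58348148 -82.77236937  11.19013586]
tool x az 21.247630599616812
```

```bash
cat >> h.py <<'E'
TH=np.radians(9.517);M=np.array([[np.cos(TH),-np.sin(TH)],[np.sin(TH),np.cos(TH)]]);t=np.array([.53487,.33778])
def rk(p): return (np.asarray(p)[...,:2]-t)@M
def shift(w):
    o=robot.get_obs();T=q(o['tool_rot']).as_matrix();print((T.T@(np.array(w)-o['tcp_pos'])*100).round(2),'az',np.degrees(np.arctan2(T[1,0],T[0,0])).round(2))
E
python3 - <<'E'
from h import *
for w in((.33,-.5,.23),(.42,-.33,.23),(.45,-.15,.23),(.45,0,.23),(.44,.15,.23),(.435,.36,.23)): shift(w)
E
```

```text
[12.64 -6.38  0.06] az 21.25
[ 27.19 -18.97   0.08] az 21.25
[ 36.5  -34.65   0.11] az 21.25
[ 41.94 -48.64   0.13] az 21.25
[ 46.44 -62.98   0.16] az 21.25
[ 53.59 -82.73   0.19] az 21.25
```

```bash
python3 -m pendant '[4,-2,0,0,0, 8,-4,0,0,0, 12.6,-6.4,0,0,0, 16,-9.5,0,0,0, 20,-13,0,0,0, 24,-16,0,0,0, 27,-19,0,0,0, 29.5,-23,0,0,0, 32,-27,0,0,0, 34.5,-31,0,0,0, 36.5,-34.7,0,0,0, 38.5,-39.5,0,0,0, 40,-44,0,0,0, 42,-48.6,0,2,0, 43.5,-53.5,0,4,0, 45,-58,0,6,0, 46.5,-63,0,8,0, 48,-67,0,9,0, 49.5,-71,0,10,0, 50.5,-74,0,11.7,0]' 40
python3 - <<'E'
from h import *
c=M@[-.095,.039]+t
shift((*c,.12)); print(robot.get_obs()['time_s'])
E
```

```text
time_s: 2.6
tcp_pos: [0.4376, 0.2689, 0.2311]
tool_rot: [-0.0, 0.997, 0.084, -0.0]
force: [0.4, -0.5, 0.3]
gripper_width: 0.0
grip_force: 0.0
[ 1.25 -9.08 11.11] az 9.59
2.6
```

```bash
python3 -m pendant '[0.6,-3,1,0,0, 1.2,-6,3,0,0, 1.7,-9.1,5,0,0, 1.7,-9.1,6,0,0, 1.7,-9.1,6,0,0, 1.7,-9.1,6,0,0]'
python3 - <<'E'
from h import *
d=grab('wrist','w1'); grab('top'); o=robot.get_obs(); print(rk(o['tcp_pos']),o['tcp_pos'],o['force'])
E
```

```text
time_s: 3.35
tcp_pos: [0.4404, 0.3582, 0.1718]
tool_rot: [0.0, 0.997, 0.082, 0.0]
force: [-0.0, -0.8, -0.2]
gripper_width: -0.0
grip_force: 0.0
[-0.08961785  0.03620378] [0.44049965 0.35866805 0.17213298] [-0.35580208 -0.04608245 -0.12706912]
```

View pics/w1.png

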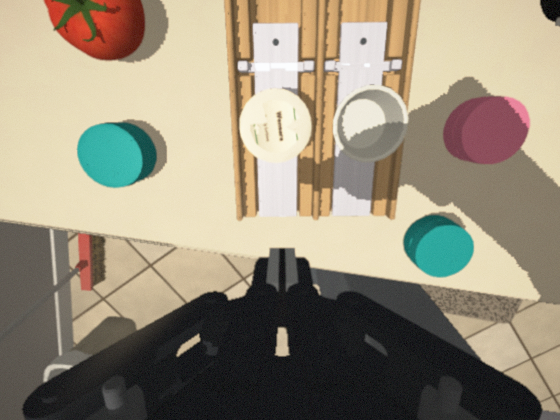

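The wrist view shows the left strip from (257,216)/(298,216) at the near end to (254,23)/(298,23) at the far end. The pot is at (276,125) and the fingertips at (282,250). I'll cross-check the rack pose from this view.

```bash
python3 - <<'E'
from h import *
d=load('wrist')
w=plane(d,[(257,216),(298,216),(254,23),(298,23),(333,216),(373,216),(340,23),(386,23)],.0225)
print((rk(w)*1e3).round(1)); print((rk(plane(d,[(276,125)],.058))*1e3).round(1))
for v in(-.0895,):shift((*(M@[v,.039]+t),.024))
E
```

```text
[[-114.2   61. ]
 [-114.2   17.3]
 [  64.8   58.9]
 [  64.8   20.3]
 [-114.2  -19.9]
 [-114.3  -62.4]
 [  64.7  -16.5]
 [  64.6  -56.7]]
[[-20.   39.5]]
[-1.000e-02 -2.800e-01  1.481e+01] az 9.46
```

```bash
python3 -m pendant '[0,-0.15,4,0,0, 0,-0.3,8,0,0, 0,-0.3,12,0,0, 0,-0.3,14,0,0, 0,-0.3,14.5,0,0, 0,-0.3,14.5,0,0, 0,-0.3,14.5,0,0]'
python3 - <<'E'
from h import *
o=robot.get_obs(); print(rk(o['tcp_pos']),o['tcp_pos'],o['force'])
E
python3 -m pendant '[0,0,0.4,0,0, 0,0,0.7,0,0, 0,0,1,0,0, 0,0,1.2,0,0, 0,0,1.2,0,0]'
```

```text
time_s: 4.32
tcp_pos: [0.4401, 0.3629, 0.0276]
tool_rot: [-0.001, 0.997, 0.083, 0.001]
force: [-0.2, 0.5, 0.5]
gripper_width: -0.001
grip_force: 0.0
[-0.08928065  0.04044521] [0.44013094 0.36290686 0.02759927] [-0.24025703  0.45487725  0.48234546]
time_s: 4.95
tcp_pos: [0.4399, 0.3628, 0.0145]
tool_rot: [-0.0, 0.997, 0.083, 0.001]
force: [1.2, 1.4, 5.0]
gripper_width: 0.002
grip_force: 2.3
```

```bash
python3 -m pendant '[0,0.1,0.06,0,0, 0.6,0.1,0.08,0,0, 1.2,0.1,0.08,0,0, 1.8,0.1,0.08,0,0, 2.2,0.1,0.08,0,0, 2.6,0.1,0.08,0,0, 3,0.1,0.08,0,0, 3.4,0.1,0.08,0,0, 3.8,0.1,0.08,0,0, 4.2,0.1,0.08,0,0, 4.6,0.1,0.08,0,0, 5,0.1,0.08,0,0]'
python3 - <<'E'
from h import *
o=robot.get_obs(); print(rk(o['tcp_pos']),o['tcp_pos'],o['force'])
d=grab('wrist','w2')
E
```

```text
time_s: 6.45
tcp_pos: [0.4817, 0.3678, 0.0133]
tool_rot: [0.003, 0.996, 0.084, -0.007]
force: [-12.1, -2.3, 17.7]
gripper_width: 0.002
grip_force: 8.8
[-0.04750831  0.03837348] [0.48167088 0.3677703  0.01334603] [-12.13619553  -2.3225114   17.70875563]
```

View pics/w2.png

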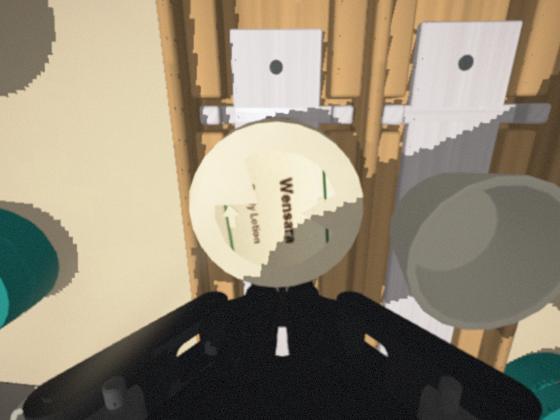

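The pot is at (276,205), in front of the fingers and just short of the teeth at (275,115). The drag is high, 12 N along the push with 18 N down, so I'll locate the pot before pushing further.

```bash
python3 - <<'E'
from h import *
d=load('wrist'); hsv=cv2.cvtColor(d['image'],cv2.COLOR_RGB2HSV)
print((rk(plane(d,[(276,122),(190,200),(362,200)],.058))*1e3).round(1))
print((rk(plane(d,[(276,107),(276,122),(202,115),(353,115)],.0225))*1e3).round(1))
P=cloud(d)
for uv in((276,150),(210,205),(340,205),(276,180),(276,240),(275,100),(275,113),(208,115),(345,115),(345,90)): print(uv,rk(P[uv[1],uv[0]]).round(4),P[uv[1],uv[0],2].round(4))
E
python3 -m pendant '[-0.1,0,-0.1,0,0, -0.1,0,-0.1,0,0]'
```

```text
[[28.4 39.6]
 [ 2.3 69.6]
 [ 2.4  9.7]]
[[33.4 40.1]
 [27.3 40.1]
 [30.  72.2]
 [30.2  6.7]]
(276, 150) [0.0197 0.0396] 0.059
(210, 205) [0.0006 0.0627] 0.0583
(340, 205) [0.0008 0.0174] 0.0586
(276, 180) [0.0095 0.0397] 0.0581
(276, 240) [-0.0128  0.0397] 0.0581
(275, 100) [0.0366 0.0407] 0.0133
(275, 113) [0.0309 0.0407] 0.0133
(208, 115) [0.03 0.07] 0.0209
(345, 115) [0.0302 0.0098] 0.0208
(345, 90) [0.0402 0.0111] 0.0236
time_s: 6.75
tcp_pos: [0.4849, 0.3682, 0.0139]
tool_rot: [0.001, 0.997, 0.083, -0.003]
force: [-3.8, -0.3, 5.2]
gripper_width: 0.002
grip_force: 2.4
```

The teeth are down at z 0.021, below the runners, so the drag was friction from pressing too hard. With the press eased it dropped to 4 N, so I'll carry on gently.

```bash
python3 -m pendant '[0.4,0,0,0,0, 0.8,0,0,0,0, 1.2,0,0,0,0, 1.6,0,0,0,0, 2,0,0,0,0, 2.4,0,0,0,0, 2.8,0,0,0,0, 3.2,0,0,0,0, 3.2,0,0,0,0]'
python3 - <<'E'
from h import *
o=robot.get_obs(); print(rk(o['tcp_pos']))
d=grab('wrist');P=cloud(d)
m=(abs(P[...,2]-.058)<.004)&(abs(rk(P)[...,1]-.039)<.04); r=rk(P)[m]; print(m.sum(),r.min(0),r.max(0),'teeth',P[np.linalg.norm(rk(P)-[.03,.0095],axis=-1)<.003][:,2])
E
```

```text
time_s: 7.88
tcp_pos: [0.5205, 0.3748, 0.0147]
tool_rot: [-0.0, 0.997, 0.083, 0.001]
force: [-1.7, -0.1, 4.1]
gripper_width: -0.005
grip_force: 2.3
[-0.00804254  0.03888215]
23486 [-0.02006716  0.00706807] [0.06744679 0.06855309] teeth [0.05868128 0.05921542 0.05953858 0.05812075 0.0595079  0.05915189
 0.05893104 0.05807969 0.05921869 0.05939025 0.05959624 0.05936784
 0.05908814 0.05966677 0.05902254 0.05892579 0.05931213 0.05919023
 0.05978327 0.05951502 0.06018899 0.05997331 0.05875204 0.05948058
 0.05894625 0.05874326 0.05900104 0.05920357 0.05861333 0.05888392
 0.05989081 0.0598367  0.05857742 0.05971206 0.05871429 0.057801
 0.05797769 0.05970291 0.05836632 0.05998439 0.05959413 0.05865237
 0.05925034 0.05924065 0.05920273 0.05961737 0.05972571 0.06114316
 0.05858634 0.0581779  0.05940805 0.06015952 0.06045086 0.05894814
 0.05931068 0.05933089 0.05925107 0.05910054 0.06014068 0.05934131
 0.0591138  0.05881975 0.05725254 0.05876892 0.0595392  0.05997836
 0.0598554  0.05914971 0.06046097 0.05978494 0.06017387 0.05874428
 0.05934959 0.05926597 0.06004274 0.05927332 0.05894581 0.05970734
 0.05988059 0.05972295 0.05896286 0.05971859 0.0594716  0.05952393
 0.06057363 0.05900564 0.05817004 0.05925103 0.05840102 0.05912747
 0.06000956 0.05935124 0.0603259  0.06077014 0.0591463  0.05915031
 0.05911008 0.0588948  0.05951197 0.05836712 0.06035893 0.05935941
 0.05951153 0.05991892 0.05926207 0.05940987 0.05970908 0.05992146
 0.05954661 0.05919515 0.05864895 0.05980919 0.05925596 0.05957898
 0.05863116 0.05942823 0.06011463 0.05973728 0.05990379 0.05907774
 0.05938866 0.05699185 0.05984295 0.0607959  0.05979279 0.05946425
 0.05971935 0.06041087 0.05829152 0.05918126 0.05868473 0.0589987
 0.05921083 0.05810925 0.0591625  0.06003357 0.05954913 0.0591457
 0.05950118 0.05909062 0.05932099 0.06064132 0.05865555 0.05917095
 0.0599149  0.06010687 0.06007339 0.05839828 0.05971088 0.05966109
 0.05964091 0.06045944]
```

```bash
python3 -m pendant '[0.4,0,0.03,0,0, 0.8,0,0.03,0,0, 1.2,0,0.03,0,0, 1.6,0,0.03,0,0, 2,0,0.03,0,0, 2.4,0,0.03,0,0, 2.8,0,0.03,0,0, 3.1,0,0.03,0,0, 3.1,0,0.03,0,0]'
python3 - <<'E'
from h import *
o=robot.get_obs(); print(rk(o['tcp_pos']))
d=grab('wrist','w3');P=cloud(d)
m=(abs(P[...,2]-.058)<.004)&(abs(rk(P)[...,1]-.039)<.04); r=rk(P)[m]; print(r.min(0),r.max(0),np.percentile(r[:,1],[1,99]))
E
```

```text
time_s: 9.05
tcp_pos: [0.5507, 0.3801, 0.0143]
tool_rot: [-0.0, 0.997, 0.083, 0.001]
force: [-1.4, -1.4, 4.2]
gripper_width: 0.001
grip_force: 2.4
[0.02260353 0.03908242]
[0.01082459 0.00721937] [0.09814856 0.06947148] [0.00980045 0.06685709]
```

View pics/w3.png

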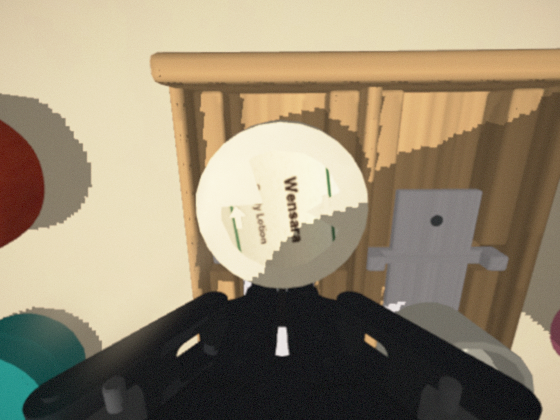

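The pot, at (283,205), has its front edge at rack x 0.098, so its centre is near 0.067 and past the stop. I'll back off slightly and lift.

```bash
python3 -m pendant '[-0.3,0,0,0,0, -0.4,0,-0.3,0,0, -0.4,0,-1,0,0, -0.4,0,-2,0,0, -0.4,0,-5,0,0, -2,0,-9,0,0, -5,0,-12,0,0, -8,0,-14,0,0, -8,0,-14,0,0, -8,0,-14,0,0]'
python3 - <<'E'
from h import *
d=grab('wrist','w4');P=cloud(d)
m=(abs(P[...,2]-.058)<.004)&(abs(rk(P)[...,1]-.039)<.035)&(rk(P)[...,0]<.106); r=rk(P)[m]; print(np.percentile(r,[.5,99.5],axis=0))
for y in(.0105,.0675,-.0105,-.0675): print(y,np.median(P[np.linalg.norm(rk(P)-[.03,y],axis=-1)<.003][:,2]))
E
```

```text
time_s: 10.35
tcp_pos: [0.4713, 0.3665, 0.1542]
tool_rot: [0.0, 0.997, 0.083, 0.0]
force: [0.6, -0.3, 0.2]
gripper_width: 0.002
grip_force: 0.0
[[0.03658173 0.00910715]
 [0.09556379 0.0675967 ]]
0.0105 0.029332752002649037
0.0675 0.02946978757796434
-0.0105 0.02930058010350242
-0.0675 0.02957930741487158
```

View pics/w4.png

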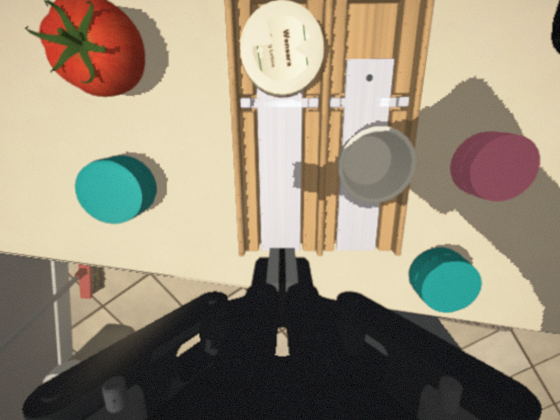

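The pot, at (282,48), is parked beyond the teeth at (280,102). All the teeth are up at z 0.0295, the ramekin at (377,163) has not moved, and the gripper is clear.

```bash
python3 -c "
from plant import robot
print(robot.close_job())"
```

```text
the job is handed in; nothing more can be done
None
```

I pushed the lidded pot past the held-down left stop to about rack x 0.066, and the stop sprang up behind it. The ramekin stayed in place and I handed the job in at about 10.4 s; no verdict came back.

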